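# Load a printed bar into the bending jig

## Robot

A 7-joint arm with a two-finger parallel gripper is mounted at the origin on the work surface. World frame = base frame: x ahead of the robot, y to its left, z up, the work surface at z = 0. Lengths are in mm, angles in degrees, forces in N, time in s.
With the tool pointing down it reaches from about 425 to 875 mm from the base axis. Payload 8.4 kg.
Tool frame: the origin (TCP) lies at the very end of the fingers, on their centre line; the grasp point (between the pads) lies 19 mm behind it; z points along the fingers, y is the direction in which the jaws open and shut (so a half turn about z gives the same grasp; the last joint's range is limited). The gripper opens to 85 mm and grips with 20 to 120 N. Pads are 22 mm wide; open, the fingers measure 114 mm over their backs; the gripper's body (76 mm by 85 mm) begins 54 mm behind the grasp point. The pads swing forward as they close: fully open they stand 13 mm farther back than shut.
Start: joints at [61.41, 19.091, 2.286, 83.961, -0.768, 76.965, -3.352], TCP at [252.978, -598.72, 231.308] pointing down, gripper open.
Joint ranges: [-147.57, 147.57], [-21.85, 119.76], [-74.77, 79.35], [14.55, 137.4], [-85.83, 265.84], [4.83, 119.75], [-152.11, 152.11]. Speed limits (degrees/s): [127.2, 127.2, 159.86, 159.86, 180, 180, 180].

## Interface

Orientations are given as a 3x3 rotation matrix whose columns are the frame's x, y, z axes.
In Python, from bench import ctrl, imaging, finish_job gives the robot as it stands. The module is installed in compiled form; this text tells all that it offers.
- The arm moves only by the tool move_arm, never from a script. Its argument "plan" is a list of rows, each an object with "slide": the shift along the tool's x, y, z in m, a list of three; "rotation": the turn, a rotation vector about the tool's x, y, z in rad, a list of three; "grip": the finger opening in m, from 0 to 0.0854. A call has 1 to 12 rows; each row shifts and turns the commanded pose from where the row before left it, along the tool's axes as they then stand; what a row does not reach is not made up. A row lasts 1/8 s, in which the tool goes at most 62.5 mm and 10.7 degrees, less where a joint would pass 70% of its speed; a pose out of reach is approached as far as the arm can. A call with a gripper value outside its range is refused whole. The fingers move at their own pace and stop on an object; "grip_force" is the grip in N (left out, the last holds). Time passes only in rows, so rows that do not move let the fingers close. It gives the time, the measured TCP pose, the force and the opening at its end, in the units of the state.
- ctrl.get_obs(): the state, without advancing time (a new reading comes with each control period).
- imaging.snapshot(name): name is "scene" or "side" or "wrist"; returns a dict with "image" (480x640x3 uint8, red, green, blue), "fx", "fy", "cx", "cy" (pixels), "D" ([k1, k2, p1, p2, k3] as OpenCV has them; the pictures are not rectified), "xyz" and "rotation" of the camera in the world; the wrist camera has in their place "tool_from_camera" (4x4, takes a point from camera to tool coordinates, whose origin is the TCP and whose axes are the flange's). Camera axes: x right, y up, looking along -z (the intrinsics and any distortion apply to the point x, -y, -z); pixel columns grow to the right and rows downward; lengths in mm; the calibration is good to about 2 mm. A picture is of the moment at which its call begins: read the wrist's pose just before it. There is no depth.
- finish_job(): hands the job in, once; it reports no verdict.
The state is a dict: "time": time; "qpos": joint angles; "qvel": joint speeds; "effort": joint torques, N m; "ee_pos": TCP position; "tcp_rot": TCP orientation; "force": force on the tool from outside, world axes, zero at the start; "torque": the same for the moment, N m; "opening": finger opening in mm.
Only numpy, scipy, OpenCV 4.12 (cv2) and the standard library are available. Lean on these libraries where they do the work, as an engineer would, in place of code of your own. Each camera call takes 0.05 s, during which the arm holds its last target. There are 200 camera calls.

## Task

Take the long plain straight bar out of the sample tray and lay it flat across the two raised rails of the bending jig, in front of the crosshead, with both ends sticking out about equally; do not let it drop. Let go of it there, then push it along the rails, under the loading nose, until it rests squarely against both end stops. Leave the other two samples in the tray, and leave the pillar and the scraper alone.

Things in the scene. Friction and masses are not known exactly. Their poses are not given: they have to be found in the camera images.
- bar: White plastic plain rectangular bar, 20 (x) x 120 (y) x 12 (z) mm, about 30 g, lying flat in the tray; the longest sample of plain outline. Origin at its centre, y along its length.
- short_bar: White plastic plain bar, 20 (x) x 65 (y) x 12 (z) mm, in the tray; to stay there. Origin at its centre, y along its length.
- dogbone: White plastic dog-bone tensile sample, 120 mm long (y), ends 22 mm wide, waist 10 mm wide (x), 12 mm thick (z), in the tray; to stay there. Origin at its centre.
- tray: Grey open tray, fixed, 220 (x) x 190 (y) x 45 (z) mm outside, walls and floor 5 mm thick. Origin at the centre of its underside. The three samples lie in it side by side, roughly parallel to its y, about 64 mm apart along its x, in any order.
- jig: Bending jig, fixed; origin on the bench, x towards its end stops (away from the robot). Base plate 12 mm high, x -85 to 105, y +-100 mm. Two aluminium rails along x (-72 to 40 mm) at y +-40 mm, 8 mm wide, tops 60 mm above the bench, free space between them above the base. At their far ends two steel stops, front face x = 35, 12 mm wide, 76 mm high. Behind: readout box, 42 mm high.
- jig_nose (a point): Middle of the loading nose's underside, 80 mm above the bench, jig frame (25, 0, 80) mm. The nose is 10 mm thick (x 20 to 30) and 50 mm wide (y), under a crosshead of the same thickness, 92 to 112 mm high and 190 mm wide, held by two 14 mm round columns at x = 25, y +-85 mm. Axes as the jig.
- jig_front (a point): Point in the jig frame (-38, 0, 66) mm: where the bar's centre lies when it is laid on the rails well in front of the crosshead. Axes as the jig.
- jig_home (a point): Point in the jig frame (25, 0, 66) mm: the centre of the bar when it lies on the rails against both end stops, its length along the jig's y. Axes as the jig.
- pillar: Bystander: white printed pillar, 12 mm across and 100 mm tall on a 48 mm disc foot, standing on the bench. Origin at the centre of its underside.
- scraper: Bystander: flat spatula-like scraper lying on the bench. Its length is along its x; origin at the middle of its underside.
Things that resemble listed ones, but are neither listed nor needed, are in the scene too. What is shaped like the short_bar but blue or brown is not meant.

How it is judged (in metres and radians):
On the way:
1. the bar lies flat across both rails, in front of the crosshead (its centre at least 20 mm short of home), centred to 10 mm, let go (z of bar in the frame of jig between 0.063 and 0.069 m and y of bar in the frame of jig between -0.01 and 0.01 m and (angle between bar's own z axis and vertical below 0.08 rad or angle between bar's own z axis and vertical above 3.06 rad) and x of bar in the frame of jig between -0.068 and 0.005 m and contact force between the fingers and bar below 0.05 N), for 0.2 s.
At the end, for the whole second after the job is handed in: The bar lies flat on both rails (height within 3 mm), centred between them to 10 mm, against the end stops (centre within 3.5 mm of home along the jig's x, square to 0.06 rad), released and at rest; the short bar and the dog-bone lie in the tray (z of bar in the frame of jig between 0.063 and 0.069 m and y of bar in the frame of jig between -0.01 and 0.01 m and (angle between bar's own z axis and vertical below 0.08 rad or angle between bar's own z axis and vertical above 3.06 rad) and x of bar in the frame of jig between 0.0215 and 0.029 m and angle between the y axis of bar and the y axis of jig, either way round below 0.06 rad and contact force between the fingers and bar below 0.05 N and linear speed of bar below 0.02 m/s and x of short_bar in the frame of tray between -0.105 and 0.105 m and y of short_bar in the frame of tray between -0.09 and 0.09 m and z of each of short_bar, dogbone in the frame of tray below 0.045 m and x of dogbone in the frame of tray between -0.105 and 0.105 m and y of dogbone in the frame of tray between -0.09 and 0.09 m); the robot touches nothing.
It fails at once if the bar is dropped or thrown (free of the fingers and faster than 0.5 m/s) (contact force between the fingers and bar below 0.05 N and linear speed of bar above 0.5 m/s).
It fails at once if the short bar or the dog-bone is lifted out of the tray (z of any of short_bar, dogbone in the frame of tray above 0.06 m).
It fails at once if the pillar or the scraper is disturbed (moved more than 20 mm, or the pillar tipped) (distance of any of pillar, scraper from where it was at the start of the episode above 0.02 m or angle between pillar's own z axis and vertical above 0.2 rad).
It also fails if it takes over 50 s, if anything falls off the work surface, if the arm or the gripper's body presses on something with over 40 N, if the wrist force passes 120 N, or if a joint passes its speed limit or range.

## Working session

There is one attempt and no reset: what is moved stays moved. The work goes in short steps, Python scripts to look and compute and a tool call to move; the robot and the scene stay as the last step left them, time stands still between calls to the robot, and variables do not carry over. Pictures are saved under pics/ and viewed, about 8 in all and at most 12, crops included, and the job is handed in when it is done.

Besides the shell and the picture viewer there is one more tool, called after "Request:" as name([rows], argument=value, ...), one row to a line, values as JSON. move_arm: Moves the arm, as the interface text tells. Its arguments: {"type":"object","properties":{"plan":{"type":"array"},"grip_force":{"type":"number"}},"required":["plan"]}

```bash
mkdir -p pics
cat > h.py <<'E'
import numpy as np, cv2
from bench import ctrl, imaging
def snap(name, file=None):
    o=ctrl.get_obs(); s=imaging.snapshot(name)
    if file: cv2.imwrite('pics/'+file, s['image'][:,:,::-1])
    K=np.array([[s['fx'],0,s['cx']],[0,s['fy'],s['cy']],[0,0,1.]]); D=np.array(s['D'],float)
    if name=='wrist':
        T=np.array(s['tool_from_camera']); R=np.array(o['tcp_rot']); 
        C=R@T[:3,3]+np.array(o['ee_pos']); Rc=R@T[:3,:3]
    else: C=np.array(s['xyz'],float); Rc=np.array(s['rotation'],float)
    return dict(im=s['image'],K=K,D=D,C=C,R=Rc,o=o)
def ray(c,p):
    u=cv2.undistortPoints(np.array(p,float).reshape(-1,1,2),c['K'],c['D']).reshape(-1,2)
    d=np.c_[u[:,0],-u[:,1],-np.ones(len(u))]@c['R'].T
    return d/np.linalg.norm(d,axis=1)[:,None]
def plane(c,p,z):
    d=ray(c,p); return c['C']+d*((z-c['C'][2])/d[:,2])[:,None]
def proj(c,P):
    q=(np.array(P,float).reshape(-1,3)-c['C'])@c['R']; q=q*[1,-1,-1]
    return cv2.projectPoints(q.reshape(-1,1,3),np.zeros(3),np.zeros(3),c['K'],c['D'])[0].reshape(-1,2)
E
python3 - <<'E'
from h import *
for n in ['scene','side']:
    c=snap(n,n+'0.png'); print(n,c['C'].round(),c['R'].round(3).tolist(),c['K'][0,0],c['D'])
o=c['o'];print(o['ee_pos'],o['tcp_rot'],o['force'],o['opening'])
E
```

```text
scene [1029. -597.  702.] [[0.737, -0.44, 0.514], [0.676, 0.467, -0.57], [0.011, 0.767, 0.641]] 602.9941076436005 [0.05480132 0.         0.         0.         0.        ]
side [  47. -527.  505.] [[0.686, 0.404, -0.606], [-0.728, 0.357, -0.586], [-0.02, 0.842, 0.539]] 460.3688336624893 [-0.12214976  0.          0.          0.          0.        ]
[ 252.78212166 -598.33030616  230.41273292] [[ 9.21158326e-01  3.89187350e-01 -7.37963477e-04]
 [ 3.89188033e-01 -9.21157184e-01  1.45481705e-03]
 [-1.13583967e-04 -1.62732339e-03 -9.99998669e-01]] [ 0.25395934 -0.30711446 -0.084174  ] 85.31807349947734
```

View pics/scene0.png

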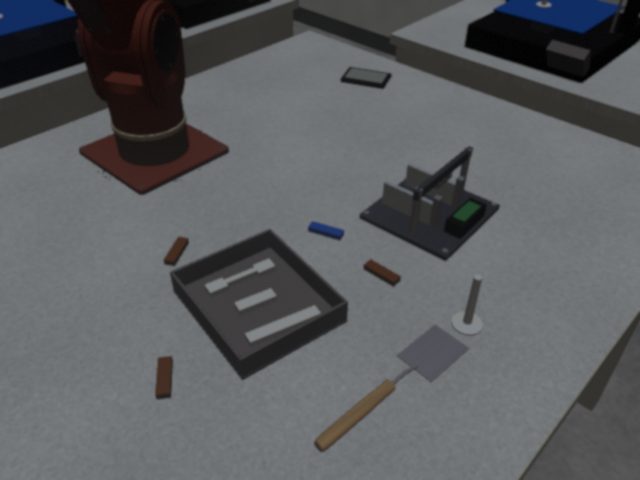

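View pics/side0.png

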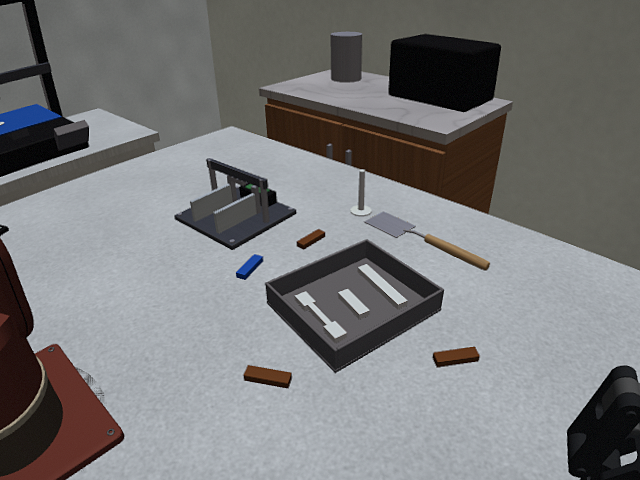

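Scene view candidates are the dog-bone (240,277), the short plain bar (256,299) and the long plain bar (283,324). The brown and blue blocks at (175,250), (164,377), (382,272) and (326,230) lie outside the tray. I choose the long bar at (283,324), which is (383,284) in the side view. Next come the measurements and one combined close crop.

Run:
```python
from h import *
crops=[]
for n,roi in [('scene',(160,220,200,160)),('side',(255,235,200,140))]:
    c=snap(n); x,y,w,h=roi; g=cv2.cvtColor(c['im'],cv2.COLOR_RGB2GRAY)[y:y+h,x:x+w]
    th,m=cv2.threshold(g,115 if n=='scene' else 170,255,cv2.THRESH_BINARY)
    for k in cv2.findContours(m,cv2.RETR_EXTERNAL,cv2.CHAIN_APPROX_NONE)[0]:
        a=cv2.contourArea(k)
        if 100<a<1800:
            b=cv2.boxPoints(cv2.minAreaRect(np.float32(plane(c,k.reshape(-1,2)+[x,y],17)[:,:2])))
            r=cv2.minAreaRect(np.float32(plane(c,k.reshape(-1,2)+[x,y],17)[:,:2]))
            print(n,a,(k.reshape(-1,2).mean(0)+[x,y]).round(),r)
    print(th)
c=snap('scene');s=snap('side')
A=cv2.resize(c['im'][140:260,350:510],(800,600),interpolation=cv2.INTER_CUBIC)
B=cv2.resize(s['im'][150:255,165:305],(800,600),interpolation=cv2.INTER_CUBIC)
bar=cv2.resize(c['im'][230:380,165:350],(400,300),interpolation=cv2.INTER_CUBIC)
cv2.imwrite('pics/jigA.png',np.clip(A.astype(float)*1.6,0,255).astype(np.uint8)[:,:,::-1])
cv2.imwrite('pics/jigB.png',np.clip(B.astype(float)*1.3,0,255).astype(np.uint8)[:,:,::-1])
```

```text
scene 341.5 [169. 332.] ((458.43780517578125, -298.4854431152344), (31.630746841430664, 87.39430236816406), 47.51863098144531)
scene 583.5 [282. 323.] ((570.2208251953125, -172.031005859375), (117.19863891601562, 17.314208984375), 72.31367492675781)
scene 260.5 [255. 299.] ((501.483154296875, -166.42808532714844), (61.78598403930664, 16.712656021118164), 73.16754150390625)
scene 308.5 [239. 275.] ((442.711181640625, -145.67181396484375), (116.87340545654297, 18.69731330871582), 75.707763671875)
scene 1570.5 [334. 250.] ((520.560302734375, 21.131122589111328), (139.22244262695312, 134.25155639648438), 80.93147277832031)
scene 272.5 [166. 236.] ((283.9342346191406, -165.049072265625), (39.92792892456055, 111.08068084716797), 54.083518981933594)
115.0
side 424.5 [320. 314.] ((441.1653137207031, -144.31109619140625), (118.76028442382812, 20.892379760742188), 75.69952392578125)
side 260.5 [353. 301.] ((499.7505798339844, -165.2145233154297), (64.02892303466797, 18.62264060974121), 72.71174621582031)
side 429.0 [382. 284.] ((568.259033203125, -170.87521362304688), (119.50105285644531, 18.958539962768555), 72.34255981445312)
170.0
```

View pics/jigA.png

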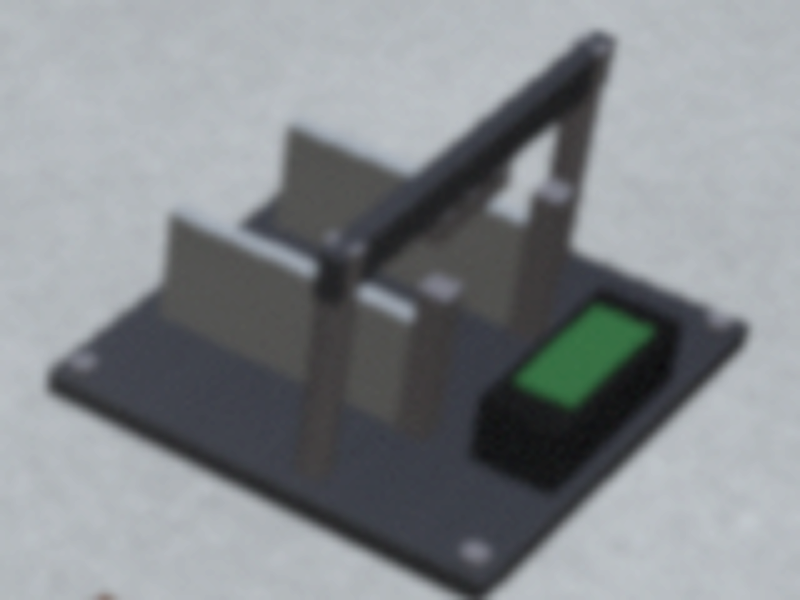

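View pics/jigB.png

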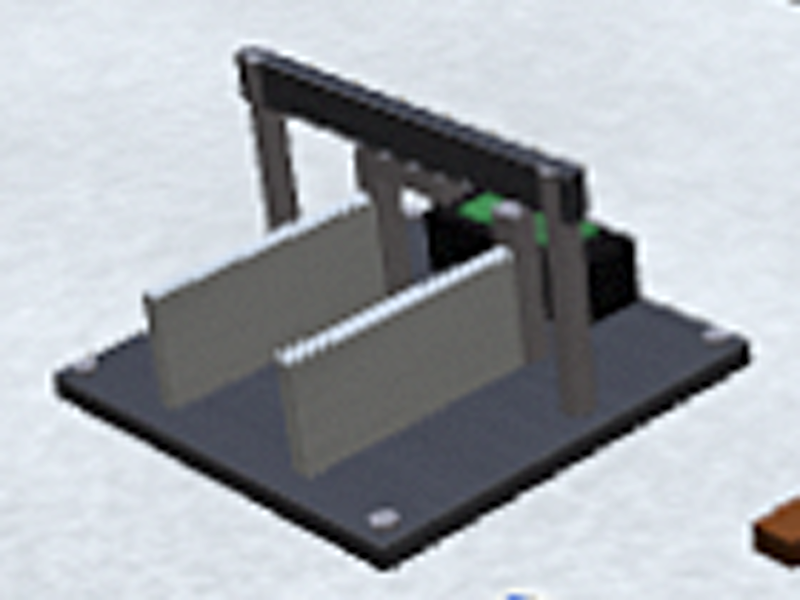

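Crop A (scene) shows the jig base top corners at front-right (50,373), back-right (482,582) and back-left (745,324). The front ends of the rail tops are at (172,213) and (292,127). Crop B (side) shows base corners at FL (57,377), FR (385,553) and BR (750,343), with rail front ends at (148,296) and (283,355).

Run:
```python
from h import *
c=snap('scene');s=snap('side')
f=lambda p,k,o:[(p[0]+.5)/k-.5+o[0],(p[1]+.5)/k-.5+o[1]]
# (cam, pix, jig xyz)
obs=[('A',(50,373),(-85,-100,12)),('A',(482,582),(105,-100,12)),('A',(745,324),(105,100,12)),('A',(174,213),(-72,-40,60)),('A',(292,127),(-72,40,60)),
('A',(600,40),(25,95,112)),
('B',(57,377),(-85,100,12)),('B',(385,553),(-85,-100,12)),('B',(750,343),(105,-100,12)),('B',(148,296),(-72,40,60)),('B',(283,357),(-72,-40,60)),('B',(245,50),(25,95,112)),('B',(580,172),(25,-95,112))]
W=[];J=[]
for k,p,j in obs:
    cam=c if k=='A' else s
    w=plane(cam,[f(p,5 if k=='A' else 40/7,(350,140) if k=='A' else (165,150))],j[2])[0]
    W.append(w[:2]);J.append(j[:2])
W=np.array(W);J=np.array(J,float)
z=W@[1,1j];q=J@[1,1j];zm=z.mean();qm=q.mean()
t=((z-zm)*np.conj(q-qm)).sum();a=np.angle(t);print('scale',abs(t)/(abs(q-qm)**2).sum(),'yaw',np.degrees(a))
o=zm-np.exp(1j*a)*qm;print('origin',o)
r=z-(o+np.exp(1j*a)*q)
for x,y in zip(obs,r):print(x[0],x[2],y.round(1))
for k in [(-38,0),(25,0)]:
    p=o+np.exp(1j*a)*complex(*k);print(k,p.real.round(1),p.imag.round(1),abs(p))
```

```text
scale 0.9831372637088386 yaw 3.034427135873352
origin (553.5419871906878+224.43394704763648j)
A (-85, -100, 12) (3.4+1.6j)
A (105, -100, 12) (-1.2+2.6j)
A (105, 100, 12) (-1.2-1.3j)
A (-72, -40, 60) (2.6-1j)
A (-72, 40, 60) (3.8-2.5j)
A (25, 95, 112) (2.4-4.8j)
B (-85, 100, 12) (-0.7-3j)
B (-85, -100, 12) (-2.1-0.6j)
B (105, -100, 12) (-4.3+1.2j)
B (-72, 40, 60) (-1.1+1.7j)
B (-72, -40, 60) (0.5+4.3j)
B (25, 95, 112) (-1.7+0j)
B (25, -95, 112) (-0.4+1.7j)
(-38, 0) 515.6 222.4 561.5248827212964
(25, 0) 578.5 225.8 620.9965002625314
```

The bar is at (569,-171.5), length axis at 72.3°, measured 117–119 mm long against 120. The jig origin is at (553.5,224.4), yaw 3°. Moving above the bar now.

Request:
move_arm([
  {"slide": [0.0457, -0.0271, 0], "rotation": [0, 0, 0], "grip": 0.04},
  {"slide": [0.0457, -0.0271, 0], "rotation": [0, 0, 0], "grip": 0.04},
  {"slide": [0.0457, -0.0271, 0], "rotation": [0, 0, 0], "grip": 0.04},
  {"slide": [0.0457, -0.0271, 0], "rotation": [0, 0, 0], "grip": 0.04},
  {"slide": [0.0457, -0.0271, 0], "rotation": [0, 0, 0], "grip": 0.04},
  {"slide": [0.0457, -0.0271, 0], "rotation": [0, 0, 0], "grip": 0.04},
  {"slide": [0.0457, -0.0271, 0], "rotation": [0, 0, 0], "grip": 0.04},
  {"slide": [0.0457, -0.0271, 0], "rotation": [0, 0, 0], "grip": 0.04},
  {"slide": [0.0457, -0.0271, 0], "rotation": [0, 0, 0], "grip": 0.04},
  {"slide": [0.0457, -0.0271, 0], "rotation": [0, 0, 0], "grip": 0.04},
  {"slide": [0, 0, 0], "rotation": [0, 0, -0.1724], "grip": 0.04},
  {"slide": [0, 0, 0], "rotation": [0, 0, -0.1724], "grip": 0.04},
])

```text
time: 1.9
ee_pos: [568.9, -170.3, 231.2]
tcp_rot: [[0.73, 0.683, -0.0], [0.683, -0.73, 0.0], [-0.0, -0.0, -1.0]]
force: [-0.4, -0.6, -0.3]
opening: 40.1
```

Request:
move_arm([
  {"slide": [0, 0, 0], "rotation": [0, 0, -0.1724], "grip": 0.04},
  {"slide": [0, 0, 0], "rotation": [0, 0, -0.1724], "grip": 0.04},
  {"slide": [0, 0, 0], "rotation": [0, 0, -0.1724], "grip": 0.04},
  {"slide": [0, 0, 0], "rotation": [0, 0, 0], "grip": 0.04},
  {"slide": [0, 0, 0], "rotation": [0, 0, 0], "grip": 0.04},
])

```text
time: 2.52
ee_pos: [568.4, -171.3, 231.3]
tcp_rot: [[0.308, 0.951, 0.0], [0.951, -0.308, 0.0], [0.0, 0.0, -1.0]]
force: [0.7, -0.2, 0.8]
opening: 39.9
```

```bash
cat > w.py <<'E'
from h import *
def bars(c,z,th=150,lo=500):
    g=cv2.cvtColor(c['im'],cv2.COLOR_RGB2GRAY)
    m=((g>th)*255).astype(np.uint8)
    for k in cv2.findContours(m,cv2.RETR_EXTERNAL,cv2.CHAIN_APPROX_NONE)[0]:
        if cv2.contourArea(k)>lo:
            print(k.reshape(-1,2).mean(0).round(),cv2.contourArea(k),cv2.minAreaRect(np.float32(plane(c,k.reshape(-1,2),z)[:,:2])))
E
python3 - <<'E'
from w import *
c=snap('wrist','w1.png'); o=c['o'];print(o['ee_pos'],np.round(o['tcp_rot'],4).tolist(),o['opening'],o['time'],c['C'])
for t in(120,150,180):bars(c,17,t)
E
```

```text
[ 568.44230169 -171.30452501  231.33566232] [[0.3079, 0.9514, 0.0], [0.9514, -0.3079, 0.0], [0.0, 0.0, -1.0]] 39.89727945629238 2.525 [593.36440935 -95.00857995 373.80103316]
[457. 464.] 830.5 ((624.7960815429688, -518.7320556640625), (37.879058837890625, 87.19010925292969), 17.734254837036133)
[188. 464.] 830.0 ((320.9646911621094, -420.636962890625), (87.08592987060547, 38.129798889160156), 37.17839431762695)
[326. 385.] 13316.0 ((504.0610046386719, -357.6781005859375), (168.3490753173828, 152.2381134033203), 79.10462951660156)
[252. 226.] 1318.0 ((501.11480712890625, -163.48716735839844), (64.92208099365234, 19.916122436523438), 73.16097259521484)
[186. 222.] 1927.5 ((442.4540710449219, -142.8365020751953), (120.03661346435547, 22.34453010559082), 75.96493530273438)
[323. 207.] 2546.5 ((569.8514404296875, -169.03128051757812), (119.03003692626953, 19.576566696166992), 72.44620513916016)
[312. 186.] 188372.5 ((538.5051879882812, -249.200927734375), (551.358642578125, 855.7064208984375), 72.24083709716797)
[458. 464.] 802.0 ((625.1790771484375, -518.4954223632812), (36.5302658081054
[... 547 characters left out ...]
7492065429688, -168.99851989746094), (119.0850830078125, 19.430469512939453), 72.62235260009766)
[329. 192.] 179464.0 ((538.5051879882812, -249.200927734375), (551.358642578125, 855.7064208984375), 72.24083709716797)
[252. 226.] 1217.5 ((501.2931213378906, -163.497314453125), (62.8676643371582, 19.17757797241211), 72.91474914550781)
[187. 223.] 1738.5 ((442.2301330566406, -142.79234313964844), (118.46424865722656, 21.284103393554688), 76.22245025634766)
[447. 218.] 2137.5 ((675.6416625976562, -211.22976684570312), (74.0195541381836, 102.51937103271484), 5.962586402893066)
[323. 207.] 2454.0 ((570.0426025390625, -168.54232788085938), (117.98554229736328, 19.22484016418457), 72.45597076416016)
```

View pics/w1.png

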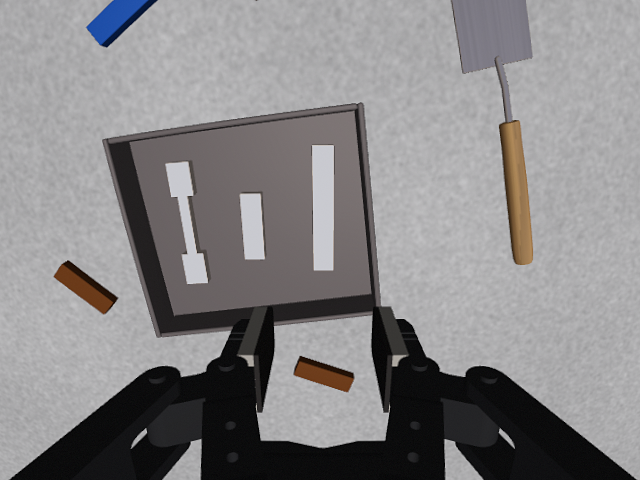

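The wrist view shows the dog-bone (186,222), the short bar (252,226) and the long plain bar (323,207), measured at 119×19.5 mm. That confirms the choice. There is 25–30 mm of clearance to the right wall. Descending with a narrow opening.

Request:
move_arm([
  {"slide": [0.0016, 0.0008, 0.04], "rotation": [0, 0, 0], "grip": 0.034},
  {"slide": [0, 0, 0.05], "rotation": [0, 0, 0], "grip": 0.034},
  {"slide": [0, 0, 0.05], "rotation": [0, 0, 0], "grip": 0.034},
  {"slide": [0, 0, 0.04], "rotation": [0, 0, 0], "grip": 0.034},
  {"slide": [0, 0, 0.025], "rotation": [0, 0, 0], "grip": 0.034},
  {"slide": [0, 0, 0.012], "rotation": [0, 0, 0], "grip": 0.034},
  {"slide": [0, 0, 0.0065], "rotation": [0, 0, 0], "grip": 0.034},
  {"slide": [0, 0, 0], "rotation": [0, 0, 0], "grip": 0.034},
  {"slide": [0, 0, 0], "rotation": [0, 0, 0], "grip": 0.034},
])

```text
time: 3.7
ee_pos: [570.4, -170.1, 8.8]
tcp_rot: [[0.304, 0.953, 0.001], [0.953, -0.304, -0.0], [0.0, 0.002, -1.0]]
force: [-0.0, -0.3, 0.9]
opening: 33.7
```

Request:
move_arm([
  {"slide": [0, 0, 0], "rotation": [0, 0, 0], "grip": 0.01},
  {"slide": [0, 0, 0], "rotation": [0, 0, 0], "grip": 0.01},
  {"slide": [0, 0, 0], "rotation": [0, 0, 0], "grip": 0.01},
  {"slide": [0, 0, 0], "rotation": [0, 0, 0], "grip": 0.01},
  {"slide": [0, 0, 0], "rotation": [0, 0, 0], "grip": 0.01},
  {"slide": [0, 0, 0], "rotation": [0, 0, 0], "grip": 0.01},
], grip_force=40)

```text
time: 4.45
ee_pos: [570.4, -170.2, 8.8]
tcp_rot: [[0.304, 0.953, 0.002], [0.953, -0.304, -0.001], [-0.0, 0.002, -1.0]]
force: [-0.9, 0.2, 6.3]
opening: 18.5
```

Request:
move_arm([
  {"slide": [0, 0, -0.006], "rotation": [0, 0, 0], "grip": 0.01},
  {"slide": [0, 0, -0.014], "rotation": [0, 0, 0], "grip": 0.01},
  {"slide": [0, 0, -0.03], "rotation": [0, 0, 0], "grip": 0.01},
  {"slide": [0, 0, -0.04], "rotation": [0, 0, 0], "grip": 0.01},
  {"slide": [0, 0, -0.04], "rotation": [0, 0, 0], "grip": 0.01},
  {"slide": [0, 0, -0.04], "rotation": [0, 0, 0], "grip": 0.01},
  {"slide": [0, 0, 0], "rotation": [0, 0, 0], "grip": 0.01},
  {"slide": [0, 0, 0], "rotation": [0, 0, 0], "grip": 0.01},
])

```text
time: 5.45
ee_pos: [569.4, -169.9, 177.8]
tcp_rot: [[0.304, 0.953, -0.0], [0.953, -0.304, -0.0], [-0.0, -0.0, -1.0]]
force: [0.1, 0.3, -1.1]
opening: 18.7
```

Run:
```python
from w import *
c=snap('wrist','w2.png'); o=c['o'];print(o['ee_pos'],o['force'],o['opening'],o['time'])
s=snap('side')
cv2.imwrite('pics/c2.png',np.hstack([c['im'],cv2.resize(s['im'][180:340,250:463],(640,480),interpolation=cv2.INTER_CUBIC)])[:,:,::-1][::1,::1])
i=cv2.imread('pics/c2.png');cv2.imwrite('pics/c2.png',cv2.resize(i,(800,300),interpolation=cv2.INTER_AREA))
```

```text
[ 569.38726462 -169.91253555  177.79649309] [ 0.09437493  0.31544831 -1.11507797] 18.73632740845813 5.45
```

View pics/c2.png

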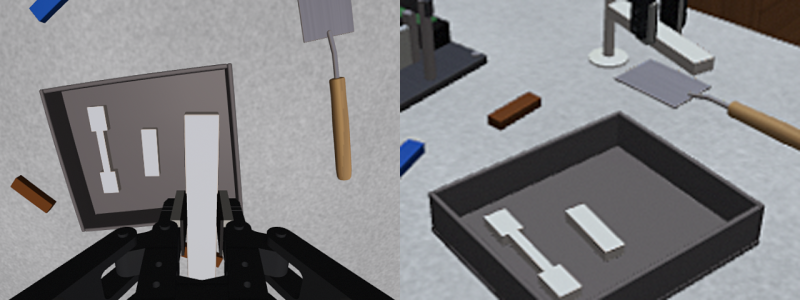

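The bar is held level with its far end at about (322,182) in the wrist picture. The short bar and dog-bone stay in the tray. Next: the bar's offset in the hand.

Run:
```python
from w import *
c=snap('wrist');o=c['o'];g=cv2.cvtColor(c['im'],cv2.COLOR_RGB2GRAY)
m=((g>175)*255).astype(np.uint8);_,l,st,_=cv2.connectedComponentsWithStats(m)
k=l[240,322];print(st[k],g[240,322]);
ys,xs=np.where(l==k);T=np.array(o['ee_pos']);R=np.array(o['tcp_rot'])
for r in(ys.min()+1,200,230,260,290):
    x=xs[ys==r];p=plane(c,[[x.min()-.5,r],[x.max()+.5,r]],T[2]+8);print(r,x.min(),x.max(),((p-T)@R).round(1).tolist())
# same with scene & side
for n in('scene','side'):
    s=snap(n);ends=T+R@np.array([[60,-10,-8.],[60,10,-8],[-60,-10,-8],[-60,10,-8]]).T.T@np.eye(3) if 0 else (R@np.array([[60,-10,-8.],[60,10,-8],[-60,-10,-8],[-60,10,-8]]).T).T+T
    q=proj(s,ends);print(n,q.round(1).tolist())
    x0,y0=q.min(0).astype(int)-25;x1,y1=q.max(0).astype(int)+25
    i=cv2.resize(s['im'][y0:y1,x0:x1],None,fx=4,fy=4,interpolation=cv2.INTER_CUBIC)
    for a in q:cv2.circle(i,tuple(((a-[x0,y0]+.5)*4-.5).astype(int).tolist()),3,(255,0,0),1)
    cv2.imwrite(f'pics/h_{n}.png',i[:,:,::-1]);print(i.shape)
a=cv2.imread('pics/h_scene.png');b=cv2.imread('pics/h_side.png');h=min(a.shape[0],b.shape[0]);
f=lambda i:cv2.resize(i,(400,int(400*i.shape[0]/i.shape[1])))
a,b=f(a),f(b);H=max(len(a),len(b));o=np.zeros((H,800,3),np.uint8);o[:len(a),:400]=a;o[:len(b),400:]=b;cv2.imwrite('pics/h.png',o)
```

```text
[  295   184    56   263 12935] 199
185 296 350 [[59.9, -9.0, -8.0], [60.0, 10.0, -8.0]]
200 296 350 [[54.7, -9.1, -8.0], [54.7, 10.1, -8.0]]
230 296 349 [[43.8, -9.3, -8.0], [43.9, 10.0, -8.0]]
260 296 348 [[32.5, -9.5, -8.0], [32.5, 9.9, -8.0]]
290 297 348 [[20.5, -9.4, -8.0], [20.6, 10.1, -8.0]]
scene [[315.2, 219.2], [322.3, 227.0], [235.7, 246.3], [241.9, 255.1]]
(344, 548, 3)
side [[359.5, 181.7], [369.7, 179.0], [406.1, 213.1], [417.1, 209.6]]
(340, 432, 3)
```

View pics/h.png

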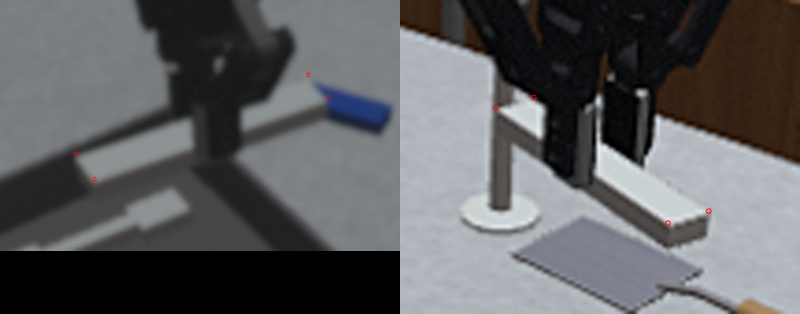

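The bar is centred in the hand within 1 mm, with its top 8 mm above the TCP. Carrying it to above jig_front and turning it 20.7°.

Request:
move_arm([
  {"slide": [0.0197, -0.0096, 0], "rotation": [0, 0, 0], "grip": 0.01},
  {"slide": [0.0397, -0.019, 0], "rotation": [0, 0, 0], "grip": 0.01},
  {"slide": [0.0397, -0.019, 0], "rotation": [0, 0, 0], "grip": 0.01},
  {"slide": [0.0397, -0.019, 0], "rotation": [0, 0, 0], "grip": 0.01},
  {"slide": [0.0397, -0.019, 0], "rotation": [0, 0, 0], "grip": 0.01},
  {"slide": [0.0397, -0.019, 0], "rotation": [0, 0, 0], "grip": 0.01},
  {"slide": [0.0397, -0.019, 0], "rotation": [0, 0, 0], "grip": 0.01},
  {"slide": [0.0397, -0.019, 0], "rotation": [0, 0, 0], "grip": 0.01},
  {"slide": [0.0397, -0.019, 0], "rotation": [0, 0, 0], "grip": 0.01},
  {"slide": [0.02, -0.009, 0], "rotation": [0, 0, 0], "grip": 0.01},
  {"slide": [0, 0, 0], "rotation": [0, 0, -0.1806], "grip": 0.01},
  {"slide": [0, 0, 0], "rotation": [0, 0, -0.1806], "grip": 0.01},
])

```text
time: 7.2
ee_pos: [514.5, 224.0, 177.6]
tcp_rot: [[-0.06, 0.998, -0.001], [0.998, 0.06, 0.0], [0.0, -0.001, -1.0]]
force: [1.1, -0.7, -1.3]
opening: 18.7
```

Request:
move_arm([
  {"slide": [0, 0, 0], "rotation": [0, 0, 0], "grip": 0.01},
  {"slide": [0, 0, 0.04], "rotation": [0, 0, 0], "grip": 0.01},
  {"slide": [0, 0, 0.03], "rotation": [0, 0, 0], "grip": 0.01},
  {"slide": [0, 0, 0], "rotation": [0, 0, 0], "grip": 0.01},
  {"slide": [0, 0, 0], "rotation": [0, 0, 0], "grip": 0.01},
])

```text
time: 7.82
ee_pos: [516.2, 223.0, 109.1]
tcp_rot: [[-0.051, 0.999, 0.001], [0.999, 0.051, 0.001], [0.001, 0.001, -1.0]]
force: [0.2, 0.9, -0.0]
opening: 18.4
```

Run:
```python
from w import *
c=snap('wrist'); o=c['o'];print(o['ee_pos'],np.round(o['tcp_rot'],3).tolist(),o['opening'],o['time'])
s=snap('side')
a=np.radians(3.03);ji=lambda p:np.array([553.5+p[0]*np.cos(a)-p[1]*np.sin(a),224.4+p[0]*np.sin(a)+p[1]*np.cos(a),p[2]])
P=[ji(p) for p in [(-72,-44,60),(-72,-36,60),(-72,44,60),(-72,36,60),(40,36,60),(40,44,60),(-85,100,12),(105,100,12),(105,-100,12),(-85,-100,12),(20,95,112),(20,-95,112)]]
im=c['im'].copy()
for q in proj(c,P):
    if abs(q).max()<2000:cv2.circle(im,tuple(q.round().astype(int).tolist()),3,(255,0,0),1)
cv2.imwrite('pics/w3.png',im[:,:,::-1])
```

```text
[516.20166162 223.00306662 109.07598584] [[-0.051, 0.999, 0.001], [0.999, 0.051, 0.001], [0.001, 0.001, -1.0]] 18.42973807833245 7.825
```

View pics/w3.png

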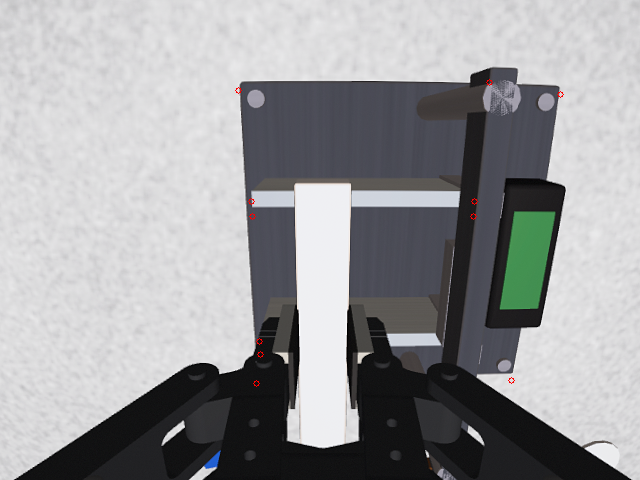

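The wrist view shows the left rail top at rows 191–206, while my model predicted 201–216. The right rail is at rows 333–346, predicted 341–354. So the jig sits about 5 mm further along +y, and its yaw is right. Quantifying this.

Run:
```python
from w import *
c=snap('wrist');o=c['o'];T=np.array(o['ee_pos']);R=np.array(o['tcp_rot'])
def t(p,z):return ((plane(c,p,z)-T)@R).round(1).tolist()
print('railL',t([[300,191],[300,206],[252,191],[252,206],[450,191],[450,206]],60))
print('railR',t([[420,333],[420,346]],60))
print('base',t([[241,83],[558,87],[513,373]],12))
print('head',t([[488,75],[517,70]],112))
print('barend',t([[296,184],[350,184]],T[2]+8))
```

```text
railL [[48.1, -10.3, 49.4], [40.5, -10.5, 49.4], [48.1, -34.2, 49.4], [40.6, -34.5, 49.4], [48.4, 64.4, 49.6], [40.8, 65.1, 49.6]]
railR [[-31.6, 55.7, 49.5], [-40.0, 56.4, 49.5]]
base [[103.1, -46.3, 97.4], [103.7, 140.5, 97.8], [-94.4, 142.8, 97.7]]
head [[96.8, 56.8, -2.4], [98.8, 66.8, -2.4]]
barend [[60.1, -8.4, -8.0], [60.1, 10.2, -7.9]]
```

Request:
move_arm([
  {"slide": [0.0035, 0, 0.015], "rotation": [0, 0, 0], "grip": 0.01},
  {"slide": [0, 0, 0.015], "rotation": [0, 0, 0], "grip": 0.01},
  {"slide": [0, 0, 0.01], "rotation": [0, 0, 0], "grip": 0.01},
  {"slide": [0, 0, 0.002], "rotation": [0, 0, 0], "grip": 0.01},
  {"slide": [0, 0, 0], "rotation": [0, 0, 0], "grip": 0.01},
  {"slide": [0, 0, 0], "rotation": [0, 0, 0], "grip": 0.01},
])

```text
time: 8.72
ee_pos: [516.0, 225.9, 66.3]
tcp_rot: [[-0.052, 0.999, 0.001], [0.999, 0.052, 0.0], [0.0, 0.001, -1.0]]
force: [-0.6, -0.4, -0.3]
opening: 18.7
```

Request:
move_arm([
  {"slide": [0, 0, 0.0015], "rotation": [0, 0, 0], "grip": 0.01},
  {"slide": [0, 0, 0], "rotation": [0, 0, 0], "grip": 0.01},
])

```text
time: 8.98
ee_pos: [515.7, 225.8, 64.4]
tcp_rot: [[-0.052, 0.999, 0.0], [0.999, 0.052, 0.0], [0.0, 0.0, -1.0]]
force: [-0.9, -0.7, -0.2]
opening: 18.7
```

Request:
move_arm([
  {"slide": [0, 0, 0.0012], "rotation": [0, 0, 0], "grip": 0.01},
  {"slide": [0, 0, 0], "rotation": [0, 0, 0], "grip": 0.01},
])

```text
time: 9.22
ee_pos: [515.8, 225.9, 63.8]
tcp_rot: [[-0.052, 0.999, 0.0], [0.999, 0.052, -0.0], [-0.0, 0.0, -1.0]]
force: [-2.6, -1.3, 6.6]
opening: 18.8
```

The 6.6 N contact came at the expected height (TCP 63.8), so the bar is on the rails. Opening gently and raising.

Request:
move_arm([
  {"slide": [0, 0, 0], "rotation": [0, 0, 0], "grip": 0.02},
  {"slide": [0, 0, 0], "rotation": [0, 0, 0], "grip": 0.024},
  {"slide": [0, 0, 0], "rotation": [0, 0, 0], "grip": 0.03},
  {"slide": [0, 0, 0], "rotation": [0, 0, 0], "grip": 0.036},
  {"slide": [0, 0, 0], "rotation": [0, 0, 0], "grip": 0.036},
  {"slide": [0, 0, 0], "rotation": [0, 0, 0], "grip": 0.036},
  {"slide": [0, 0, -0.01], "rotation": [0, 0, 0], "grip": 0.036},
  {"slide": [0, 0, -0.03], "rotation": [0, 0, 0], "grip": 0.036},
  {"slide": [0, 0, -0.04], "rotation": [0, 0, 0], "grip": 0.036},
  {"slide": [0, 0, -0.03], "rotation": [0, 0, 0], "grip": 0.036},
  {"slide": [0, 0, 0], "rotation": [0, 0, 0], "grip": 0.036},
  {"slide": [0, 0, 0], "rotation": [0, 0, 0], "grip": 0.036},
])

```text
time: 10.72
ee_pos: [515.5, 225.7, 173.0]
tcp_rot: [[-0.052, 0.999, -0.0], [0.999, 0.052, -0.0], [-0.0, -0.0, -1.0]]
force: [-0.5, -0.7, -0.3]
opening: 35.7
```

Run:
```python
from w import *
c=snap('wrist','w4.png'); o=c['o'];print(o['ee_pos'],np.round(o['tcp_rot'],3).tolist(),o['qpos'],o['opening'],o['time'],o['force'])
```

```text
[515.51633183 225.65264098 173.0429287 ] [[-0.052, 0.999, -0.0], [0.999, 0.052, -0.0], [-0.0, -0.0, -1.0]] [  5.9852345   15.32529007 -39.72354862  99.02622005  10.40635925
  69.39449913 -33.43499604] 35.68795803460211 10.725 [-0.4695803  -0.68015449 -0.26310296]
```

View pics/w4.png

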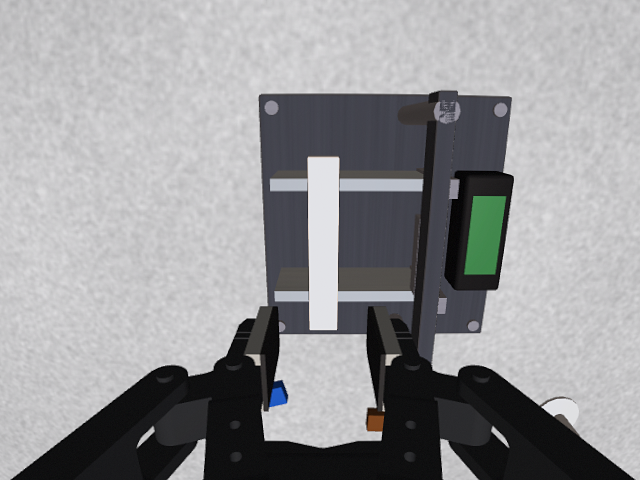

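Wrist view: the bar lies across both rails, spanning rows 157–330 at column 322, with rails at rows 184 and 296. It is released.

```bash
cat > j.py <<'E'
from w import *
c=snap('wrist');o=c['o'];T=np.array(o['ee_pos']);R=np.array(o['tcp_rot'])
def t(p,z):return ((plane(c,p,z)-T)@R).round(1).tolist()
E
python3 - <<'E'
from j import *
print('railL',t([[270,178],[270,190],[400,178],[400,191]],60))
print('railR',t([[275,291],[275,301],[400,290],[400,301]],60))
print('stops',t([[450,178],[450,199],[437,297],[437,314]],76))
print('base',t([[260,95],[511,97],[482,332],[270,332]],12))
print('bar',t([[308,157],[339,157],[309,330],[338,330]],72))
bars(c,72,205,1500)
E
```

```text
railL [[46.1, -33.4, 112.5], [38.2, -33.7, 112.5], [46.3, 51.4, 112.4], [37.8, 51.9, 112.4]]
railR [[-34.1, -33.0, 112.5], [-41.9, -33.3, 112.5], [-33.2, 56.3, 112.5], [-41.8, 56.9, 112.5]]
stops [[48.7, 79.2, 96.4], [35.7, 80.4, 96.4], [-31.3, 78.4, 96.4], [-44.1, 79.7, 96.4]]
base [[100.6, -45.1, 160.5], [101.3, 141.2, 160.3], [-95.6, 143.5, 160.4], [-95.1, -45.2, 160.6]]
bar [[60.5, -8.1, 100.5], [60.5, 10.9, 100.5], [-58.6, -8.5, 100.5], [-58.6, 11.9, 100.5]]
[533. 249.] 4953.0 ((661.910888671875, 225.38870239257812), (109.56907653808594, 58.490325927734375), 87.96238708496094)
[ 38. 226.] 2879.5 ((327.2989501953125, 230.05795288085938), (61.581241607666016, 94.82997131347656), 14.678144454956055)
[323. 242.] 4936.0 ((516.614501953125, 226.89210510253906), (19.377714157104492, 118.36577606201172), 3.0681262016296387)
[228. 130.] 1883.5 ((455.7560729980469, 292.5072326660156), (38.59848403930664, 70.67339324951172), 6.93461275100708)
[295.  69.] 2399.5 ((501.5706481933594, 341.3561706542969), (88.07538604736328, 40.258323669433594), 5.6358256340026855)
```

The bar centre is about 1.2 mm off the rails' midline, at jig x ≈ -37. Now I back off behind the bar, turn 90° so both fingers face it, and tilt the tips forward 8° for crosshead clearance.

Request:
move_arm([
  {"slide": [0.0015, -0.0365, 0], "rotation": [0, 0, 0], "grip": 0.05},
  {"slide": [0, 0, 0], "rotation": [0, 0, -0.1745], "grip": 0.05},
  {"slide": [0, 0, 0], "rotation": [0, 0, -0.1745], "grip": 0.05},
  {"slide": [0, 0, 0], "rotation": [0, 0, -0.1745], "grip": 0.05},
  {"slide": [0, 0, 0], "rotation": [0, 0, -0.1745], "grip": 0.05},
  {"slide": [0, 0, 0], "rotation": [0, 0, -0.1745], "grip": 0.05},
  {"slide": [0, 0, 0], "rotation": [0, 0, -0.1745], "grip": 0.05},
  {"slide": [0, 0, 0], "rotation": [0, 0, -0.1745], "grip": 0.05},
  {"slide": [0, 0, 0], "rotation": [0, 0, -0.1745], "grip": 0.05},
  {"slide": [0, 0, 0], "rotation": [0, 0, -0.1745], "grip": 0.05},
  {"slide": [0, 0, 0], "rotation": [0, 0, 0], "grip": 0.05},
  {"slide": [0, 0, 0], "rotation": [0, 0, 0], "grip": 0.05},
])

```text
time: 12.32
ee_pos: [479.0, 225.3, 172.7]
tcp_rot: [[-0.999, -0.048, -0.001], [-0.048, 0.999, -0.0], [0.001, 0.0, -1.0]]
force: [-0.7, -0.5, -0.3]
opening: 50.1
```

Run:
```python
from j import *
print(T,R.round(3).tolist(),o['qpos'],o['opening'],c['C'])
```

```text
[478.96077749 225.29005368 172.72450551] [[-0.999, -0.048, -0.001], [-0.048, 0.999, -0.0], [0.001, 0.0, -1.0]] [ 16.45138174  13.59613041 -52.24802496 103.01955784  11.45722893
  68.98511271  53.57766887] 50.08580238638893 [400.85592507 222.71356081 315.25150325]
```

Request:
move_arm([
  {"slide": [0, 0, 0.04], "rotation": [0, 0, 0], "grip": 0.05},
  {"slide": [0, 0, 0.04], "rotation": [0, 0, 0], "grip": 0.05},
  {"slide": [0, 0, 0.02], "rotation": [0, 0, 0], "grip": 0.05},
  {"slide": [0, 0, 0.01], "rotation": [0, 0, 0], "grip": 0.05},
  {"slide": [0, 0, 0], "rotation": [0, -0.14, 0], "grip": 0.05},
  {"slide": [0, 0, 0], "rotation": [0, 0, 0], "grip": 0.05},
  {"slide": [0, 0, 0], "rotation": [0, 0, 0], "grip": 0.05},
])

```text
time: 13.25
ee_pos: [480.2, 225.6, 64.4]
tcp_rot: [[-0.989, -0.051, 0.14], [-0.051, 0.999, 0.007], [-0.14, 0.0, -0.99]]
force: [1.0, -0.1, -0.1]
opening: 50.1
```

Run:
```python
from j import *
print(T,R.round(3).tolist(),o['force'],o['time'])
s=snap('side');a=s['im'][150:255,165:305]
w=cv2.resize(c['im'],(400,300),interpolation=cv2.INTER_AREA)
cv2.imwrite('pics/p1.png',np.hstack([cv2.resize(a,(400,300),interpolation=cv2.INTER_CUBIC),w])[:,:,::-1])
```

```text
[480.19247259 225.56989305  64.36426796] [[-0.989, -0.051, 0.14], [-0.051, 0.999, 0.007], [-0.14, 0.0, -0.99]] [ 0.97367561 -0.08690441 -0.11727634] 13.25
```

View pics/p1.png

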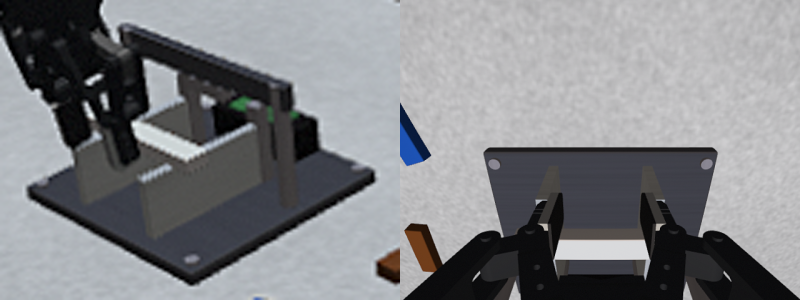

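The fingers stand behind the bar and the bar still lies on both rails. Lowering 2.5 mm and pushing slowly.

Request:
move_arm([
  {"slide": [0.0003, 0, 0.0025], "rotation": [0, 0, 0], "grip": 0.05},
  {"slide": [-0.005, 0, 0.0007], "rotation": [0, 0, 0], "grip": 0.05},
  {"slide": [-0.005, 0, 0.0007], "rotation": [0, 0, 0], "grip": 0.05},
  {"slide": [-0.003, 0, 0.0004], "rotation": [0, 0, 0], "grip": 0.05},
  {"slide": [-0.003, 0, 0.0004], "rotation": [0, 0, 0], "grip": 0.05},
  {"slide": [-0.003, 0, 0.0004], "rotation": [0, 0, 0], "grip": 0.05},
  {"slide": [-0.003, 0, 0.0004], "rotation": [0, 0, 0], "grip": 0.05},
  {"slide": [-0.004, 0, 0.0006], "rotation": [0, 0, 0], "grip": 0.05},
  {"slide": [-0.004, 0, 0.0006], "rotation": [0, 0, 0], "grip": 0.05},
])

```text
time: 14.48
ee_pos: [509.8, 227.0, 60.7]
tcp_rot: [[-0.989, -0.052, 0.139], [-0.051, 0.999, 0.007], [-0.14, 0.0, -0.99]]
force: [-0.5, -0.3, -0.1]
opening: 49.9
```

Request:
move_arm([
  {"slide": [-0.004, 0, 0.0006], "rotation": [0, 0, 0], "grip": 0.05},
  {"slide": [-0.004, 0, 0.0006], "rotation": [0, 0, 0], "grip": 0.05},
  {"slide": [-0.004, 0, 0.0006], "rotation": [0, 0, 0], "grip": 0.05},
  {"slide": [-0.004, 0, 0.0006], "rotation": [0, 0, 0], "grip": 0.05},
  {"slide": [-0.004, 0, 0.0006], "rotation": [0, 0, 0], "grip": 0.05},
  {"slide": [-0.004, 0, 0.0006], "rotation": [0, 0, 0], "grip": 0.05},
])

```text
time: 15.22
ee_pos: [534.0, 228.3, 60.4]
tcp_rot: [[-0.989, -0.052, 0.139], [-0.051, 0.999, 0.007], [-0.14, 0.0, -0.99]]
force: [-0.2, 0.4, 1.6]
opening: 49.8
```

```bash
cat > jp.py <<'E'
from j import *
d=T[:2]-[554.1,229.85];a=np.radians(2.98)
print('TCP jig',d@[np.cos(a),np.sin(a)],d@[-np.sin(a),np.cos(a)],T[2],o['force'].round(1),o['time'])
E
python3 jp.py
```

```text
TCP jig -20.172482106164296 -0.540064073971749 60.44468064500094 [-0.2  0.4  1.6] 15.225
```

Request:
move_arm([
  {"slide": [-0.004, 0, 0], "rotation": [0, 0, 0], "grip": 0.05},
  {"slide": [-0.004, 0, 0.0003], "rotation": [0, 0, 0], "grip": 0.05},
  {"slide": [-0.004, 0, 0.0006], "rotation": [0, 0, 0], "grip": 0.05},
  {"slide": [-0.004, 0, 0.0006], "rotation": [0, 0, 0], "grip": 0.05},
  {"slide": [-0.003, 0, 0.0004], "rotation": [0, 0, 0], "grip": 0.05},
  {"slide": [0, 0, 0], "rotation": [0, 0, 0], "grip": 0.05},
])

```text
time: 16.02
ee_pos: [552.9, 229.3, 61.2]
tcp_rot: [[-0.989, -0.052, 0.139], [-0.051, 0.999, 0.007], [-0.139, 0.0, -0.99]]
force: [0.1, -0.5, -0.2]
opening: 49.5
```

```bash
python3 jp.py
python3 - <<'E'
from h import *
c=snap('scene');s=snap('side')
A=cv2.resize(c['im'][155:245,380:480],(400,360),interpolation=cv2.INTER_CUBIC);B=cv2.resize(s['im'][150:240,190:290],(400,360),interpolation=cv2.INTER_CUBIC)
cv2.imwrite('pics/p2.png',np.clip(np.hstack([A*1.4,B*1.1]),0,255).astype(np.uint8)[:,:,::-1])
E
```

```text
TCP jig -1.1927082922365073 -0.5221284187768805 61.16415479743792 [ 0.1 -0.5 -0.2] 16.025
```

View pics/p2.png

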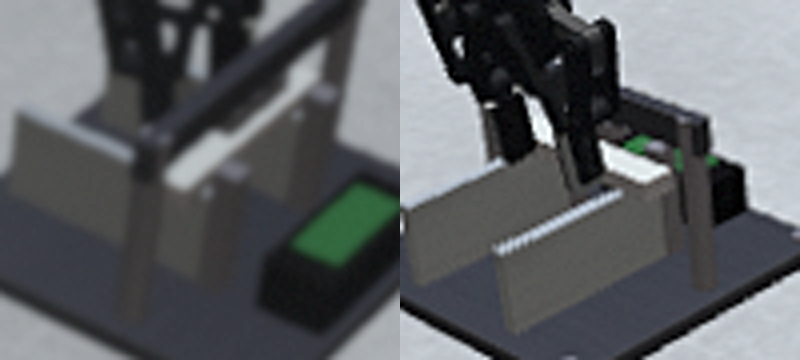

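In the left crop the bar is under the crosshead at (240,130), flat and parallel, a few mm short of the stops at (235,175) and (320,95). Continuing in small steps until the force rises.

Request:
move_arm([
  {"slide": [-0.0015, 0, 0.0002], "rotation": [0, 0, 0], "grip": 0.05},
  {"slide": [-0.0015, 0, 0.0002], "rotation": [0, 0, 0], "grip": 0.05},
  {"slide": [0, 0, 0], "rotation": [0, 0, 0], "grip": 0.05},
])

```text
time: 16.55
ee_pos: [555.9, 229.4, 61.2]
tcp_rot: [[-0.989, -0.052, 0.139], [-0.051, 0.999, 0.007], [-0.14, 0.0, -0.99]]
force: [-0.6, -0.2, 0.1]
opening: 50.3
```

Request:
move_arm([
  {"slide": [-0.001, 0, 0.0001], "rotation": [0, 0, 0], "grip": 0.05},
  {"slide": [-0.0005, 0, 0.0001], "rotation": [0, 0, 0], "grip": 0.05},
  {"slide": [0, 0, 0], "rotation": [0, 0, 0], "grip": 0.05},
])

```text
time: 16.92
ee_pos: [557.3, 229.5, 61.2]
tcp_rot: [[-0.989, -0.052, 0.139], [-0.051, 0.999, 0.007], [-0.14, 0.0, -0.99]]
force: [-0.1, 0.1, -0.3]
opening: 50.0
```

Request:
move_arm([
  {"slide": [-0.001, 0, 0.0001], "rotation": [0, 0, 0], "grip": 0.05},
  {"slide": [0, 0, 0], "rotation": [0, 0, 0], "grip": 0.05},
])

```text
time: 17.18
ee_pos: [557.8, 229.6, 61.2]
tcp_rot: [[-0.989, -0.052, 0.139], [-0.052, 0.999, 0.007], [-0.139, -0.0, -0.99]]
force: [-3.4, -1.4, 1.8]
opening: 50.2
```

Request:
move_arm([
  {"slide": [-0.0007, 0, 0.0001], "rotation": [0, 0, 0], "grip": 0.05},
  {"slide": [0, 0, 0], "rotation": [0, 0, 0], "grip": 0.05},
  {"slide": [0, 0, 0], "rotation": [0, 0, 0], "grip": 0.05},
])

```text
time: 17.55
ee_pos: [557.9, 229.6, 61.1]
tcp_rot: [[-0.989, -0.052, 0.138], [-0.052, 0.999, 0.007], [-0.138, -0.001, -0.99]]
force: [-7.3, -1.9, 4.8]
opening: 50.0
```

Request:
move_arm([
  {"slide": [-0.0007, 0, 0.0001], "rotation": [0, 0, 0], "grip": 0.05},
  {"slide": [0, 0, 0], "rotation": [0, 0, 0], "grip": 0.05},
  {"slide": [0, 0, 0], "rotation": [0, 0, 0], "grip": 0.05},
])

```text
time: 17.92
ee_pos: [558.0, 229.6, 61.0]
tcp_rot: [[-0.989, -0.052, 0.137], [-0.052, 0.999, 0.006], [-0.137, -0.001, -0.991]]
force: [-10.7, -2.4, 7.1]
opening: 50.3
```

The force climbs to 11 N with no further travel, so the bar is on the stops. Backing straight off, then up and away.

Request:
move_arm([
  {"slide": [0.002, 0, -0.0003], "rotation": [0, 0, 0], "grip": 0.05},
  {"slide": [0.008, 0, -0.0011], "rotation": [0, 0, 0], "grip": 0.05},
  {"slide": [0.02, 0, -0.0028], "rotation": [0, 0, 0], "grip": 0.05},
  {"slide": [0.03, 0, -0.0042], "rotation": [0, 0, 0], "grip": 0.05},
  {"slide": [-0.006, 0, -0.04], "rotation": [0, 0, 0], "grip": 0.05},
  {"slide": [-0.007, 0, -0.05], "rotation": [0, 0, 0], "grip": 0.05},
  {"slide": [-0.007, 0, -0.05], "rotation": [0, 0, 0], "grip": 0.05},
  {"slide": [0, 0, 0], "rotation": [0, 0.14, 0], "grip": 0.05},
  {"slide": [0, -0.05, 0], "rotation": [0, 0, 0], "grip": 0.05},
  {"slide": [0, -0.05, 0], "rotation": [0, 0, 0], "grip": 0.05},
  {"slide": [0, 0, 0], "rotation": [0, 0, 0], "grip": 0.05},
  {"slide": [0, 0, 0], "rotation": [0, 0, 0], "grip": 0.05},
])

```text
time: 19.42
ee_pos: [504.6, 127.0, 202.8]
tcp_rot: [[-0.999, -0.052, 0.001], [-0.052, 0.999, 0.0], [-0.001, 0.0, -1.0]]
force: [0.4, 0.5, 0.1]
opening: 49.9
```

Run:
```python
from h import *
o=snap('scene');s=snap('side');ob=o['o'];print(ob['ee_pos'],ob['force'],ob['time'])
a=np.radians(2.98)
W=lambda p:[554.1+p[0]*np.cos(a)-p[1]*np.sin(a),229.85+p[0]*np.sin(a)+p[1]*np.cos(a),p[2]]
A=cv2.resize(o['im'][140:260,350:510],(400,300),interpolation=cv2.INTER_CUBIC);B=cv2.resize(s['im'][150:240,185:305],(400,300),interpolation=cv2.INTER_CUBIC)
C=cv2.resize(o['im'][230:380,165:365],(400,300));D=cv2.resize(s['im'],(400,300),interpolation=cv2.INTER_AREA)
cv2.imwrite('pics/f.png',np.clip(np.vstack([np.hstack([A*1.4,B*1.1]),np.hstack([C*1.3,D*1.])]),0,255).astype(np.uint8)[:,:,::-1])
```

```text
[504.57909709 126.95124352 202.81341227] [0.44628253 0.54598515 0.10062697] 19.425
```

View pics/f.png

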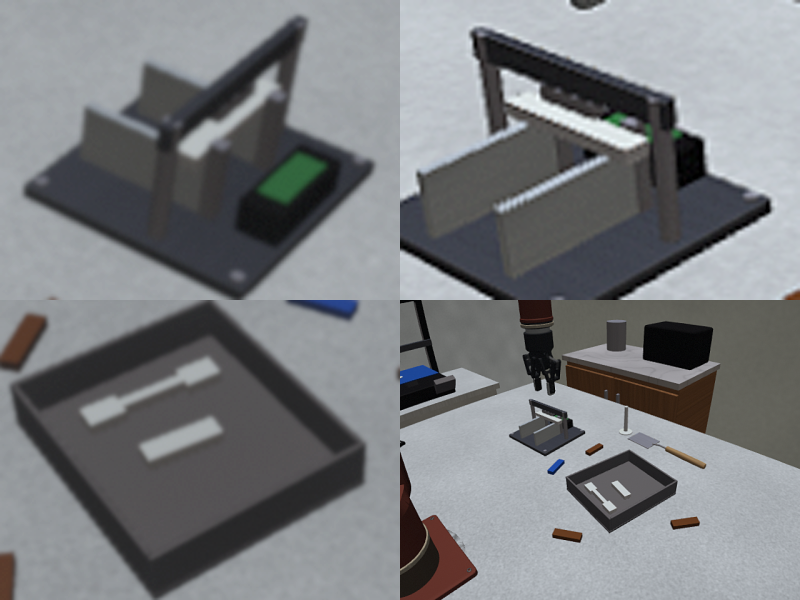

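The bar lies flat under the nose against both stops. The two other samples are in the tray, and the pillar and scraper are undisturbed. One numeric check on squareness and centring from the side view.

Run:
```python
from h import *
s=snap('side');a=np.radians(2.98);f=lambda p:[(p[0]+.5)*.3-.5+185,(p[1]+.5)*.3-.5+150]
g=cv2.cvtColor(s['im'],cv2.COLOR_RGB2GRAY)
# near (front) top edge of bar, crop px: left end ~ (507,100)-400, right ~ (638,152)-400
x0=int(f((107,100))[0]);x1=int(f((238,152))[0])
m=((g>175)*255).astype(np.uint8)[175:200,x0-4:x1+6]
_,l,st,ce=cv2.connectedComponentsWithStats(m);k=1+st[1:,4].argmax();print(st[k])
ys,xs=np.where(l==k);pts=np.array([[x,ys[xs==x].max()+.5] for x in np.unique(xs)])+[x0-4,175]
P=plane(s,pts,72)[:,:2]-[554.1,229.85];J=np.c_[P@[np.cos(a),np.sin(a)],P@[-np.sin(a),np.cos(a)]]
print(J[::4].round(1).tolist())
```

```text
[  5   0  42  20 205]
[[11.9, 50.8], [14.0, 39.4], [12.8, 24.1], [14.9, 13.0], [13.7, -1.8], [15.8, -12.6], [14.6, -26.9], [13.4, -41.0], [15.5, -51.3], [17.5, -61.5], [25.9, -64.8]]
```

```bash
python3 -c "
from bench import finish_job
print(finish_job())"
```

```text
the job is handed in; nothing more can be done
None
```

The long plain bar is on the jig, pushed under the loading nose and resting against both end stops. I handed the job in at about 19.5 s on the robot clock, and no verdict was reported.

- **Laying down:** I picked the bar from the tray and laid it flat across both rails in front of the crosshead. Contact was 6.6 N at the expected height. After letting go, the wrist view put it about 1.2 mm off the rails' midline, at jig x ≈ -37 mm.
- **Pushing:** With both fingers I pushed it along the rails until the force rose to 11 N with no further travel. I then backed off and raised the arm clear of everything.
- **Last checks:** The final pictures show the bar flat on both rails at the stops and the arm clear. The dog-bone and short bar are in the tray, and the pillar and scraper look undisturbed. From the side view the bar's rear edge is at jig x ≈ 14 mm, where 15 is expected. It reads square to roughly 0.02 to 0.03 rad, with scatter of about 1.5 mm.
- **Disagreement:** The fixed cameras placed the jig about 5 mm lower in y than the wrist camera did. I mostly followed the wrist view, because it shows bar and rails together. The final y centring (about 0 after allowing for that offset) rests on that choice.

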